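Load a vial tray into the sampler's empty bay and lock it in

TASK

Load the vial tray standing on the bench into the empty bay of the sampler: swing that bay's retaining bar out of the way, carry the tray level by its handle and slide it in under the guide rails until it is fully home against the stop, then swing the bar fully shut across its front again. Keep every vial standing in the tray and knock nothing over.

Things in the scene. Friction and masses are not known exactly. Their poses are not given: they have to be found in the camera images.
- tray: the vial tray on the bench: aluminium plate 116 (x) x 88 (y) x 6 mm, origin at the centre of its underside, z up. On it a grey block of 3 x 2 open cells, 108 x 72 mm, up to z = 34 mm, so the plate's edges stick out 8 mm along both long sides; these run under the rails. Either end may go in first. 0.24 to 0.39 kg empty, balanced within 3 mm of the handle's middle.
- tray_handle (a point): centre of the tray's black handle bar, 100 mm straight above the tray's origin. The bar lies along the tray's x, 116 mm long, 12 mm wide (y), 16 mm high, held at both ends by upright steel strips 22 mm wide. Vial tops reach 67 mm above the tray's underside, 25 mm below the bar.
- vial_0: white screw-cap vial, 28 mm diameter, 60 mm tall, standing loose in a cell of the tray at about x -35, y +17 mm in the tray's frame, its underside 7 mm above the tray's. Origin at the centre of its underside, z up.
- vial_1: white screw-cap vial, 28 mm diameter, 60 mm tall, standing loose in a cell of the tray at about x +0, y +17 mm in the tray's frame, its underside 7 mm above the tray's. Origin at the centre of its underside, z up.
- vial_2: white screw-cap vial, 28 mm diameter, 60 mm tall, standing loose in a cell of the tray at about x -35, y -17 mm in the tray's frame, its underside 7 mm above the tray's. Origin at the centre of its underside, z up.
- vial_3: white screw-cap vial, 28 mm diameter, 60 mm tall, standing loose in a cell of the tray at about x +35, y -17 mm in the tray's frame, its underside 7 mm above the tray's. Origin at the centre of its underside, z up.
- sampler: the sampler's rear housing, fixed: white, 52 (x) x 176 (y) x 94 mm high, origin at the centre of its underside, right behind the two bays and with the same heading. Near the middle of its top a 22 mm post rises to 219 mm, with a needle arm reaching 80 mm to its -y side, above the housing only.
- bay: the empty bay, fixed: one of two bays side by side, centres 120 mm apart, either left or right; the other holds a locked, fixed tray (handle top 132 mm up). Frame: origin at bench height below the home place, +x = the way the tray slides in (away from the robot), +y to its left, z up. Deck 24 mm above the bench, from its front edge at x = -95 mm to an upright stop at x = +58 mm. 120 mm wide.
- bay_mouth (a point): on the deck, midway between the rails at their front, 58 mm before the home point (bay's -x). From here to the stop run two rails 91 mm apart (tray plate 88 mm), with lips reaching 6 mm inward over the plate; the slot is 9.5 mm high (plate 6 mm). For 34 mm before this point the side guides have no lip and flare out to 109 mm: the tray's leading end can be lowered onto the deck there.
- bay_home (a point): point on the deck of the empty bay, 24 mm above the bench, where the tray's origin (centre of its underside) lies when the tray is fully home against the stop, with its x axis parallel to the bay's.
- bar (a joint): angle of the empty bay's retaining bar about its upright pivot, rad: 0 = shut (across the bay, 3 mm in front of a tray that is home), 1.8 = end of travel, open towards the robot. It grows as the bar turns clockwise seen from above. It stays where it is left (friction 0.06 N m). The tray passes only with the bar beyond about 1.5.
- bar_pivot (a point): the bar's pivot axis, 42.5 mm above the bench, on the left (+y) guide of the empty bay at x = -66, y = +53 mm in the bay's frame. The bar is flat steel 10 mm wide and 107 mm long, from 38.5 to 46.5 mm above the bench. Shut, it points along the bay's -y; 66 mm from the pivot an arm branches off 30 mm along the bay's -x and carries the knob.
- bar_knob (a point): on the axis of the bar's upright black knob, a cylinder 15 mm in diameter from 46.5 to 116.5 mm above the bench; this point is 97.5 mm above it. Shut, it lies 30 mm along the bay's -x and 66 mm along -y from the pivot; it travels on a circle about it. The locked bay's equal knob may be only 60 mm from this one when open: part-open fingers, closing along the bay's y, clear it and the tray.
- flask: bystander: stoppered conical flask, 69 mm wide, 100 mm tall, origin at the centre of its underside, z up.
- bottle: bystander: clear bottle with a blue cap, 68 mm wide, 130 mm tall, origin at the centre of its underside, z up.
Not all that is in view belongs to the job. Leave any pink or yellow look-alike of the vial_0 alone.

How it is judged:
By the outcome, as a careful person would: the job done as asked, in the order asked, and still so for the second after the job is handed in, with the robot touching nothing.
It also fails if it takes over 67 s, if anything falls off the work surface, if the arm or the gripper's body presses on something with over 40 N, if the wrist force passes 120 N, or if a joint passes its speed limit or range.

ROBOT

A 6-joint arm with a two-finger parallel gripper is mounted at the origin on a cart in front of the work surface, level with it; the furniture and walls round the work are solid. World frame = base frame: x ahead of the robot, y to its left, z up, the work surface at z = 0. Lengths are in mm, angles in rad, forces in N, time in s.
With the tool pointing down it reaches from about 400 to 925 mm from the base axis. Payload 12.5 kg.
Tool frame: the origin (TCP) lies midway between the tips of the shut fingers; the grasp point (between the pads) lies 19 mm behind it (env.tcp_to_grasp is the distance from the TCP to the grasp point, in mm); z points along the fingers, y is the line along which they close (so a half turn about z gives the same grasp; the last joint's range is limited). The gripper opens to 95 mm and grips with 3 to 60 N. Pads are 20 mm wide; open, the fingers measure 119 mm over their backs; the gripper's body (75 mm by 180 mm) begins 59 mm behind the grasp point.
Start: joints at [-1.287, 0.491, 1.559, -0, 1.092, -0.106], TCP at [237.526, -578.125, 214.661] pointing down, gripper open.
Joint ranges: [-3.1, 3.1], [-0.84, 2.19], [0.05, 2.79], [-1.13, 4.28], [0.06, 2.93], [-2.69, 2.69]. Speed limits (rad/s): [2.22, 2.22, 2.79, 3.14, 3.14, 3.14].

INTERFACE

Orientations are given as [roll, pitch, yaw] about the fixed x, y, z axes, in that order (R = Rz(yaw) Ry(pitch) Rx(roll)).
In Python, from cell import env gives the robot as it stands. The module is installed in compiled form; this text tells all that it offers.
- The arm moves only by the tool step_arm, never from a script. Its argument "plan" is a list that holds one entry, the list of rows, each a list of 5 numbers: the shift along the tool's x, y, z in mm, then the turn about the tool's z in degrees, then the opening, from -1 (shut) to 1 (fully open). A call has 1 to 8 rows; each row is the pose to reach, as a shift and turn from the pose commanded when the call began, along the tool's axes at that moment; what a row does not reach only later rows make up. A row lasts 1/12 s, in which the tool goes at most 41.7 mm and 7.16 degrees, less where a joint would pass 70% of its speed; a pose out of reach is approached as far as the arm can. A call with a gripper value outside its range is refused whole. The fingers move at their own pace and stop on an object; the grip force is fixed at half the most. Time passes only in rows, so rows that repeat a pose let the fingers close. It gives the time, the measured TCP pose, the force, the opening and the grip force at its end, in the units of the state.
- env.state(): the state, without advancing time (a new reading comes with each control period).
- env.read_camera(name): name is "scene" or "side" or "wrist"; returns the picture (480x640x3 uint8, blue, green, red); there is no depth.
- env.get_calibration(name): a dict with "K" (3x3 intrinsics, pixels), "extrinsics" (4x4, takes a point from world to camera coordinates). Camera axes: x right, y up, looking along -z (the intrinsics and any distortion apply to the point x, -y, -z); pixel columns grow to the right and rows downward; lengths in mm; the calibration is good to about 2 mm. A picture is of the moment at which its call begins: read the wrist's pose just before it. get_calibration takes no time and is no camera call; for the wrist camera it gives the pose at the moment of the call.
- env.job_done(): hands the job in; it is judged then, once.
The state is a dict: "t": time; "joints": joint angles; "qvel": joint speeds; "tau": joint torques, N m; "eef_pos": TCP position; "tcp_rot": TCP orientation; "ft_force": force on the tool from outside, world axes, zero at the start; "moment": the same for the moment, N m; "opening": opening from 0.0 (shut) to 1.0 (fully open); "grip_force": force on a finger pad.
Only numpy, scipy, OpenCV 4.12 (cv2) and the standard library are available. Lean on these libraries where they do the work, as an engineer would, in place of code of your own. Each camera call takes 0.05 s, during which the arm holds its last target. There are 200 camera calls.

## Working session

There is one attempt and no reset: what is moved stays moved. The work goes in short steps, Python scripts to look and compute and a tool call to move; the robot and the scene stay as the last step left them, time stands still between calls to the robot, and variables do not carry over. Pictures are saved under pics/ and viewed, at most 10 in all, crops included, and the job is handed in when it is done.

Besides the shell and the picture viewer there is one more tool, called after "Request:" in YAML: its name, and indented under it one key for each argument. step_arm: Moves the arm, as the interface text tells. Its arguments: {"type":"object","properties":{"plan":{"type":"array"}},"required":["plan"]}

```bash
mkdir -p pics; cat > h.py <<'E'
from cell import env
import cv2, numpy as np
def snap(n,f=None):
    c=env.get_calibration(n); im=env.read_camera(n)
    if f: cv2.imwrite('pics/'+f,im); np.savez('pics/'+f+'.npz',K=c['K'],E=c['extrinsics'])
    return im,c
def ray(c,uv):
    K=np.array(c['K']);E=np.array(c['extrinsics'])
    d=np.linalg.inv(K)@[uv[0],uv[1],1]; d=np.array([d[0],-d[1],-d[2]])
    R=E[:3,:3]; return -R.T@E[:3,3], R.T@d
def onz(c,uv,z):
    o,d=ray(c,uv); return o+d*(z-o[2])/d[2]
def tri(rs):
    A=0;b=0
    for o,d in rs:
        d=d/np.linalg.norm(d);P=np.eye(3)-np.outer(d,d);A=A+P;b=b+P@o
    x=np.linalg.solve(A,b); return x,[np.linalg.norm((np.eye(3)-np.outer(d,d)/(d@d))@(x-o)) for o,d in rs]
def proj(c,p):
    E=np.array(c['extrinsics']);q=E[:3,:3]@p+E[:3,3];k=np.array(c['K'])@[q[0],-q[1],-q[2]];return k[:2]/k[2]
E
python3 - <<'E'
from h import *
for n in ['scene','side','wrist']:
    im,c=snap(n,n+'0.png'); print(n,{k:(np.round(v,3).tolist()) for k,v in c.items() if k!='x'})
print(env.state())
E
```

```text
scene {'K': [[523.946, 0.0, 328.1], [0.0, 523.946, 233.551], [0.0, 0.0, 1.0]], 'extrinsics': [[-0.895, -0.445, 0.004, 430.826], [0.255, -0.506, 0.824, -231.281], [-0.365, 0.739, 0.566, -1067.587], [0.0, 0.0, 0.0, 1.0]]}
side {'K': [[599.684, 0.0, 322.814], [0.0, 599.684, 240.788], [0.0, 0.0, 1.0]], 'extrinsics': [[0.997, -0.077, -0.018, -484.097], [0.053, 0.473, 0.879, -101.777], [-0.059, -0.878, 0.476, -1276.84], [0.0, 0.0, 0.0, 1.0]]}
wrist {'K': [[391.042, 0.0, 321.871], [0.0, 391.042, 239.977], [0.0, 0.0, 1.0]], 'extrinsics': [[0.381, -0.925, -0.001, -624.913], [0.899, 0.37, -0.234, 26.768], [0.216, 0.088, 0.972, -387.895], [0.0, 0.0, 0.0, 1.0]]}
{'t': 0.15, 'joints': array([-1.28661339e+00,  4.91411252e-01,  1.55930952e+00, -1.16415116e-05,
        1.09169624e+00, -1.05583107e-01]), 'qvel': array([ 4.54465627e-05, -3.51189437e-03, -1.02712890e-03, -1.54112278e-03,
        1.25532512e-04, -4.04399346e-04]), 'tau': array([ 1.01582882e-03, -6.12897635e+01, -2.58280367e+01,  6.91222656e-02,
        4.72934532e-02, -6.18695231e-05]), 'eef_pos': array([ 237.4609645 , -577.94195832,  214.20208064]), 'tcp_rot': array([-3.14077180e+00, -7.66074266e-05,  3.89771379e-01]), 'ft_force': array([-0.44696861,  0.16200426,  0.71747876]), 'moment': array([ 0.02451589,  0.00024307, -0.03792979]), 'grip_force': 0.0, 'opening': 1.000818789213108}
```

View pics/scene0.png

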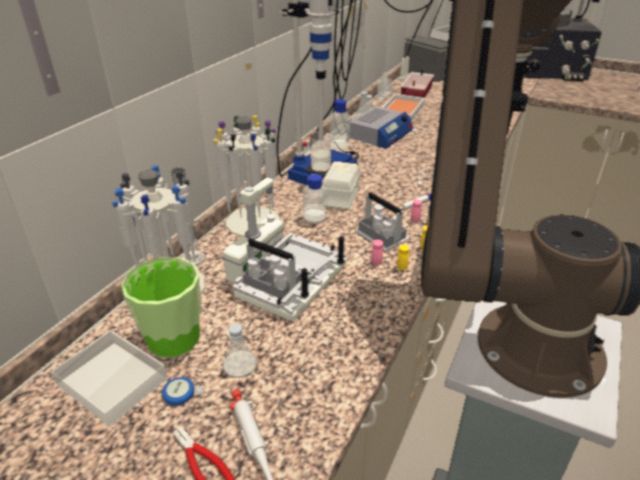

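View pics/side0.png

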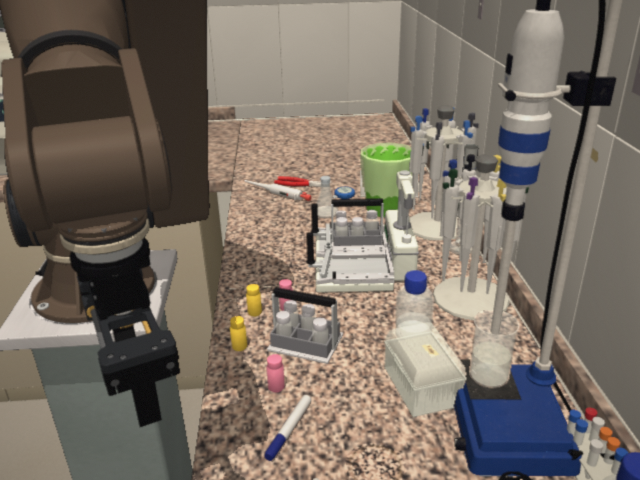

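The scene view shows the free tray at (382,220) and the sampler at (285,265). The locked tray with handle at (270,250) is in the far bay, and the empty bay is on the right at (312,258). Knobs are at (341,250) and (304,283). Side view: free tray (304,322), empty bay (355,265), knobs (310,248) and (315,217).
Candidates for the tray handle are the free one at scene (386,205) / side (305,298) and the locked one at scene (270,250) / side (357,203). I choose the free one.

```bash
python3 - <<'E'
from h import *
def blobs(n,x0,y0,x1,y1):
    im=cv2.imread(f'pics/{n}0.png')[y0:y1,x0:x1]
    m=(im.max(2)<60).astype(np.uint8)
    k,l,s,c=cv2.connectedComponentsWithStats(m)
    for i in range(1,k):
        if s[i,4]>25:
            p=np.argwhere(l==i)[:,::-1]+[x0,y0]
            r=cv2.minAreaRect(p.astype(np.float32)); print(n,s[i,4],np.round(c[i]+[x0,y0],1),np.round(cv2.boxPoints(r)).tolist())
blobs('scene',225,185,430,315); blobs('side',255,185,430,360)
a=cv2.resize(cv2.imread('pics/scene0.png')[185:315,225:425],None,fx=4,fy=4,interpolation=cv2.INTER_CUBIC)
cv2.imwrite('pics/c1.png',a)
E
```

```text
scene 134 [383.5 202.9] [[368.0, 197.0], [370.0, 193.0], [400.0, 210.0], [398.0, 214.0]]
scene 213 [424.7 266.9] [[421.0, 231.0], [428.0, 231.0], [429.0, 295.0], [422.0, 295.0]]
scene 100 [340.5 250.9] [[338.0, 238.0], [342.0, 238.0], [342.0, 263.0], [338.0, 263.0]]
scene 245 [268.7 248.8] [[247.0, 244.0], [250.0, 238.0], [292.0, 254.0], [290.0, 260.0]]
scene 137 [304.1 282.8] [[301.0, 270.0], [307.0, 270.0], [307.0, 296.0], [301.0, 296.0]]
side 319 [357.4 202.2] [[332.0, 199.0], [382.0, 199.0], [382.0, 205.0], [332.0, 205.0]]
side 328 [311.9 234.4] [[304.0, 263.0], [310.0, 203.0], [320.0, 204.0], [314.0, 264.0]]
side 503 [303.6 296.9] [[272.0, 295.0], [274.0, 287.0], [336.0, 298.0], [334.0, 307.0]]
```

View pics/c1.png

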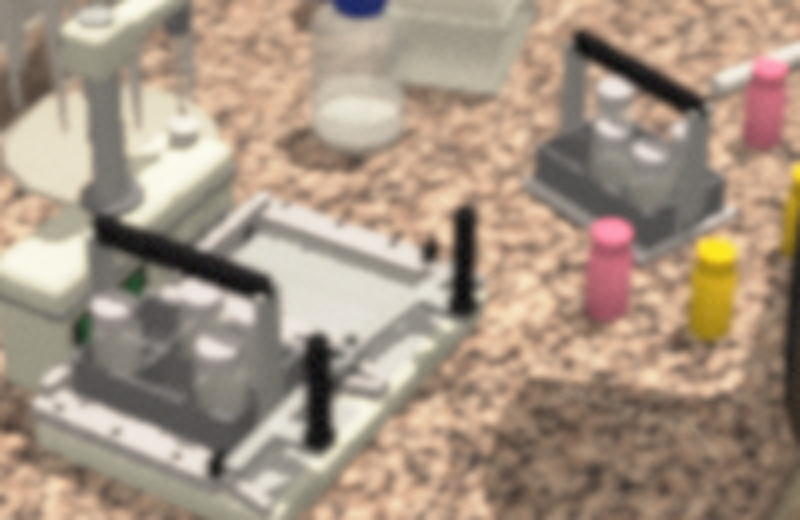

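The crop shows the free tray (x 355–405, y 193–250 in full-image pixels) with its handle. The empty bay is on the right with its knob at (341,250). The locked bay is on the left with its knob at (304,283). There is a pink/yellow vial pair near the tray.

```bash
python3 - <<'E'
from h import *
S=env.get_calibration('scene');D=env.get_calibration('side')
def t(a,b,n):
    x,r=tri([ray(S,a),ray(D,b)]);print(n,np.round(x,1),np.round(r,1)); return x
t((383.5,203.3),(304,297),'handle mid');t((369,195),(335,302.5),'h far end');t((399,212),(273,291),'h near')
t((268.7,249),(357.3,202.2),'locked h');
t((248.5,241),(382,202),'locked far');t((291,257),(332,202),'locked near')
t((340.5,250.5),(311,248),'knobE');t((340,238),(310.5,233),'knobE top');t((304,283),(314.5,217),'knobL')
# centroid-based proj extents
for z in (97.5,): print(onz(S,(340.5,245.5),z),onz(S,(304.1,277),z))
E
```

```text
handle mid [ 436.7 -227.6   99.5] [0.1 0.1]
h far end [ 487.9 -250.8   99.2] [1.4 1.4]
h near [ 384.2 -203.7  100.9] [2. 2.]
locked h [573.6 102.2 124.9] [0.5 0.5]
locked far [628.7  97.  125. ] [0.8 0.8]
locked near [516.5 106.4 126.1] [0.2 0.2]
knobE [460.  -18.3  80.4] [1.1 1.1]
knobE top [460.6 -17.2 115.5] [0.4 0.4]
knobL [477.2 123.5  82.5] [0.4 0.4]
[457.21245574 -14.12101434  97.5       ] [477.01197448 122.03446027  97.5       ]
```

Request:
step_arm:
  plan:
    - [[35,-20,0,3,1],[72,-41,0,7,1],[109,-62,0,11,1],[146,-83,0,15,1],[183,-104,0,19,1],[220,-125,0,22,1],[255,-146,0,25,1],[284,-164,0,27,1]]

```text
t: 0.82
eef_pos: [438.9, -316.4, 214.6]
tcp_rot: [-3.141, -0.0, -0.084]
ft_force: [0.9, -0.3, -0.0]
opening: 1.002
grip_force: 0.0
```

```bash
python3 - <<'E'
from h import *
im,c=snap('wrist','w1.png')
E
```

Request:
step_arm:
  plan:
    - [[2,-35,-5,0,0],[4,-73,-10,0,0],[6,-113,-15,0,0],[8,-153,-20,0,0],[10,-193,-20,0,0],[12,-233,-20,0,0],[14,-270,-20,0,0],[16,-298,-20,0,0]]

```text
t: 1.53
eef_pos: [477.8, -20.3, 234.7]
tcp_rot: [-3.141, -0.0, -0.08]
ft_force: [0.7, -0.4, 0.2]
opening: 0.517
grip_force: 0.0
```

```bash
python3 - <<'E'
from h import *
im,c=snap('wrist','w2.png')
print(env.state()['eef_pos'])
cv2.imwrite('pics/w12.png',np.vstack([cv2.resize(cv2.imread('pics/w1.png')[60:480],(457,300)),cv2.resize(im,(400,300))[:, :] if 0 else cv2.copyMakeBorder(cv2.resize(im,(400,300)),0,0,0,57,0)]))
E
```

```text
[478.20759305 -17.48940013 234.71752664]
```

View pics/w2.png

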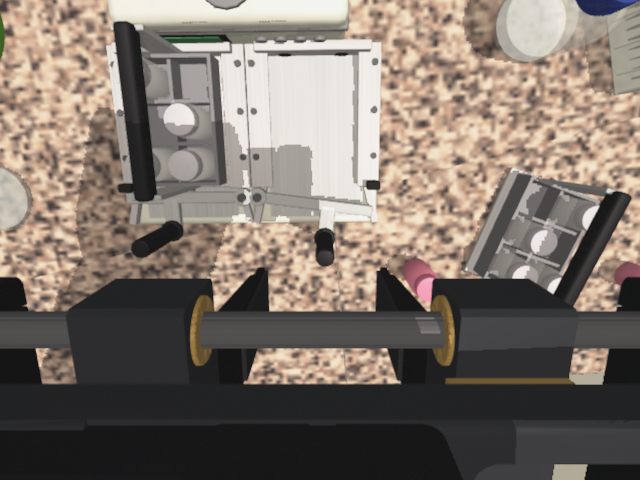

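View pics/w1.png

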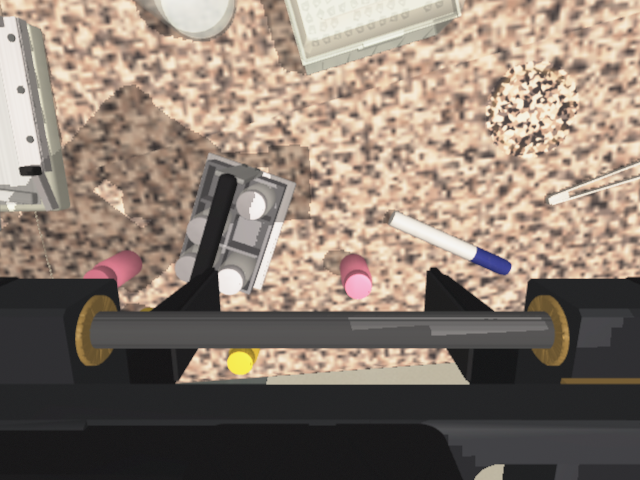

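w2 shows the bay edges square in view: outer right rail edge x≈381, the stop line at y≈45, empty-bay knob top at (325,257), locked knob top at (140,248). w1 shows the tray with handle (227,178)–(203,275).

```bash
python3 - <<'E'
import cv2
cv2.imwrite('pics/c2.png',cv2.resize(cv2.imread('pics/w2.png')[30:275,220:400],None,fx=2.4*1.01,fy=2.4*1.01,interpolation=cv2.INTER_CUBIC) if 0 else cv2.resize(cv2.imread('pics/w2.png')[130:275,220:400],None,fx=4,fy=4,interpolation=cv2.INTER_CUBIC))
E
```

```text
(no output)
```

View pics/c2.png

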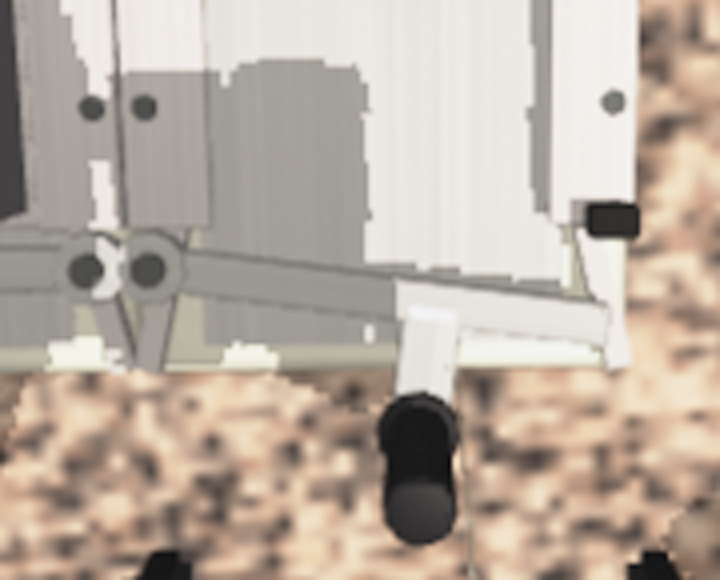

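```bash
cat >> h.py <<'E'
def load(f):
    z=np.load('pics/'+f+'.npz'); return cv2.imread('pics/'+f),{'K':z['K'],'extrinsics':z['E']}
E
python3 - <<'E'
from h import *
im,c=load('w2.png')
g=cv2.cvtColor(im,cv2.COLOR_BGR2GRAY)
bh=cv2.morphologyEx(g,cv2.MORPH_BLACKHAT,np.ones((9,9),np.uint8))
m=np.zeros_like(g);m[45:215,230:390]=(bh[45:215,230:390]>40)
k,l,s,ct=cv2.connectedComponentsWithStats(m)
for i in range(1,k):
    if 8<s[i,4]<80 and max(s[i,2:4])<10: print(s[i,2:5],np.round(ct[i],1),np.round(onz(c,ct[i],38),1))
# lines
e=cv2.Canny(g,50,150); roi=np.zeros_like(e); roi[40:225,235:390]=e[40:225,235:390]
for L in cv2.HoughLinesP(roi,1,np.pi/360,35,minLineLength=45,maxLineGap=6)[:,0]:
    a=onz(c,L[:2],36);b=onz(c,L[2:],36);d=b-a
    print(L,np.round(a[:2],1),np.round(b[:2],1),round(np.degrees(np.arctan2(d[1],d[0])),2))
print('knobtop',onz(c,(325,258),116.5),'pivot',onz(c,(257,197),48),'locked knob',onz(c,(139,248),116.5))
# tray handle w1
im,c1=load('w1.png'); m=(im.max(2)<50).astype(np.uint8);m2=np.zeros_like(m);m2[165:272,185:245]=m[165:272,185:245]
p=np.argwhere(m2)[:,::-1].astype(np.float32);r=cv2.minAreaRect(p);print(r,cv2.boxPoints(r))
for q in [(227,178),(203,275)]: print(onz(c1,q,108))
im,c2=c,c
E
```

```text
[ 2  9 18] [230.5  49. ] [629.9  46.1  38. ]
[ 7  7 40] [374.5  61.1] [610.4 -77.   38. ]
[ 7  7 43] [237.1  62.9] [618.5  41.9  38. ]
[ 7  7 43] [250.7  63. ] [617.4  30.1  38. ]
[ 3  6 13] [382.7  75.8] [598.  -83.5  38. ]
[ 2  6 10] [388.6  85.5] [589.6 -88.3  38. ]
[ 5  4 16] [387.4 103.4] [574.8 -86.7  38. ]
[ 7  7 38] [373.4 109.2] [570.8 -74.1  38. ]
[ 7  7 42] [239.8 111.1] [578.7  44.7  38. ]
[ 7  7 41] [253.3 110.9] [577.9  32.7  38. ]
[ 3  6 12] [388.4 110.2] [568.9 -87.3  38. ]
[ 6  8 30] [381.9 138. ] [545.5 -80.5  38. ]
[ 7  7 30] [383.8 146.9] [537.5 -81.9  38. ]
[ 7  7 34] [372.8 155.1] [531.  -71.5  38. ]
[ 6  6 31] [242.5 156.6] [539.1  47.4  38. ]
[ 6  6 32] [255.5 156.5] [538.3  35.5  38. ]
[ 6  4 14] [247.2 189.1] [509.3  46.7  38. ]
[5 4 9] [264.2 190.3] [506.9  31.   38. ]
[ 9  9 63] [241.1 197.2] [502.3  53.4  38. ]
[ 8  9 58] [256.5 197.1] [501.2  39.   38. ]
[2 5 9] [388.4 201.2] [487.5 -84.1  38. ]
[ 8  5 29] [379.  206.2] [483.5 -75.1  38. ]
[ 4  5 13] [388.  207.8] [481.3 -83.4  38. ]
[ 7  5 30] [317.2 212.3] [482.3 -16.5  38. ]
[248 113 252 185] [576.7  
[... 344 characters left out ...]
9
[239 223 298 222] [477.6  59. ] [474.1   2.6] -93.58
[268 100 270 147] [586.3  18.9] [545.6  21.6] 176.17
[321 200 386 208] [493.4 -21. ] [480.9 -81.9] -101.61
[384 204 385 159] [484.9 -80.1] [526.5 -82.8] -3.71
[311 194 367 200] [499.8 -12.1] [490.  -64.3] -100.69
knobtop [459.64464813 -21.53248951 116.5       ] pivot [502.40515498  36.73507788  48.        ] locked knob [478.75594898 118.5472817  116.5       ]
((216.17648315429688, 223.79412841796875), (22.55581283569336, 102.83509826660156), 14.03624439239502) [[192.76472 270.9412 ]
 [217.70589 171.17648]
 [239.58824 176.64706]
 [214.64708 276.41177]]
[ 487.67314119 -254.37106671  108.        ]
[ 418.57009365 -226.72149555  108.        ]
```

The crop shows the bar about 0.14 rad open: pivot at (257,197), knob top at (325,257). Every measurement puts the knob near (459.5, -21.5), bay yaw near -0.067, and home near (564.7, -20.4).

Request:
step_arm:
  plan:
    - [[-6,0,20,-1,0],[-14,0,50,-1,0],[-18.5,0.5,80,-1,0],[-18.5,0.5,100,-1,0],[-18.5,0.5,100,-1,0],[-18.5,0.5,100,-1,0]]

```text
t: 2.08
eef_pos: [459.5, -21.9, 134.4]
tcp_rot: [-3.141, 0.002, -0.064]
ft_force: [0.4, -0.1, 0.8]
opening: 0.503
grip_force: 0.0
```

```bash
python3 - <<'E'
from h import *
im,c=snap('wrist','w3.png'); s=env.state(); print(s['eef_pos'],s['tcp_rot'])
# knob blob: project predicted and find dark blob
print(proj(c,np.array([459.5,-21.7,116.5])),proj(c,np.array([459.5,-21.7,46.5])))
m=(im.max(2)<75).astype(np.uint8); m[285:]=0
k,l,st,ct=cv2.connectedComponentsWithStats(m)
for i in range(1,k):
    if st[i,4]>150: print(st[i],np.round(ct[i],1))
E
```

```text
[460.10364793 -21.98553778 135.27129962] [ 3.14145344e+00 -2.74775349e-04 -6.40372722e-02]
[320.883978   279.00655801] [321.11313524 244.68131903]
[   0    0   61  187 7895] [26.4 94.7]
[ 54  49  27  56 719] [68.3 75.2]
[170 123  17  46 599] [177.8 145.4]
[ 428  163  180  122 3489] [549.1 232.4]
[380 167  20  12 221] [389.2 172.4]
[ 603  171   37   55 1049] [622.5 198.7]
[  25  218  100   56 2628] [ 74.4 245.8]
[ 307  232   28   53 1322] [320.1 258.9]
[236 268  34  17 298] [258.8 278.1]
[375 268  25  17 274] [384.1 277.9]
[617 273  23  12 179] [630.6 279.4]
[  0 277  23   8 156] [ 10.2 280.9]
[112 277 104   8 643] [164.3 281.3]
```

Request:
step_arm:
  plan:
    - [[0,0,25,0,0],[0,0,50,0,0],[0,0,56,0,0],[0,0,56,0,-1],[0,0,56,0,-1],[0,0,56,0,-1],[0,0,56,0,-1],[0,0,56,0,-1]]

```text
t: 2.8
eef_pos: [460.1, -21.9, 79.6]
tcp_rot: [3.141, -0.002, -0.064]
ft_force: [0.5, 0.9, 0.8]
opening: 0.206
grip_force: 0.0
```

Request:
step_arm:
  plan:
    - [[0,0,0,0,-1],[0,0,0,0,-1],[-12,-9.5,0,0,-1],[-23.5,-24,0,0,-1],[-31,-41.5,0,0,-1],[-33.5,-60.5,0,0,-1],[-31.5,-79,0,0,-1],[-26,-93.5,0,0,-1]]

```text
t: 3.47
eef_pos: [438.4, 73.9, 78.8]
tcp_rot: [3.141, 0.002, -0.064]
ft_force: [-3.2, -3.6, -0.7]
opening: 0.152
grip_force: 30.0
```

Request:
step_arm:
  plan:
    - [[2.5,-5,0,0,-1],[2.5,-5,0,0,-1],[2.5,-5,0,0,-0.4],[2.5,-5,0,0,-0.4],[2.5,-5,-20,0,-0.4],[2.5,-5,-60,0,-0.4],[2.5,-5,-100,0,0],[2.5,-5,-140,0,0]]

```text
t: 4.13
eef_pos: [442.3, 77.4, 220.5]
tcp_rot: [3.141, -0.0, -0.065]
ft_force: [1.2, 0.2, 0.6]
opening: 0.385
grip_force: 0.0
```

```bash
python3 - <<'E'
from h import *
im,c=snap('wrist','w4.png'); s=env.state(); print(s['eef_pos'],s['tcp_rot'],s['ft_force'])
print(proj(c,np.array([443.9,79.6,116.5])))
m=(im.max(2)<75).astype(np.uint8); m[285:]=0
k,l,st,ct=cv2.connectedComponentsWithStats(m)
for i in range(1,k):
    if st[i,4]>150: print(st[i],np.round(ct[i],1))
E
```

```text
[444.91422883  77.61009224 227.31611953] [-3.14084313 -0.01014554 -0.06430131] [1.42295846 0.53691553 7.64215444]
[318.17497756 237.36473073]
[ 243    0   41  138 2938] [271.2  66. ]
[212 132  20  10 166] [221.9 136.9]
[ 577  134   63  109 2049] [611.2 189.3]
[250 174  33  30 643] [265.7 188.2]
[311 211  20  37 643] [320.4 228.7]
[258 268  24  17 269] [272.  277.8]
[363 268  23  17 258] [371.8 277.9]
[134 272 105  13 643] [185.3 281.1]
[  0 277  23   8 151] [ 10.2 281.1]
[406 279 104   6 599] [455.9 281.5]
```

Request:
step_arm:
  plan:
    - [[2,36,0,3,0],[4,76,0,6,0],[6,116,0,9,0],[7,156,5,12,0],[9,196,10,15,0],[10,236,10,17,0],[11,274,10,19,0],[11.5,305.5,10,19,0]]

```text
t: 4.85
eef_pos: [433.8, -230.9, 208.7]
tcp_rot: [3.141, -0.001, -0.399]
ft_force: [1.5, 1.2, 0.1]
opening: 0.502
grip_force: 0.0
```

Request:
step_arm:
  plan:
    - [[0,0,0,0,0],[0,0,0,0,0]]

```text
t: 5.02
eef_pos: [433.9, -229.4, 208.4]
tcp_rot: [3.141, -0.0, -0.399]
ft_force: [-0.1, 0.8, -0.7]
opening: 0.502
grip_force: 0.0
```

```bash
python3 - <<'E'
from h import *
im,c=snap('wrist','w5.png'); s=env.state(); print(s['eef_pos'],s['tcp_rot'])
cv2.imwrite('pics/c5.png',im[:300,120:520])
E
```

```text
[ 433.96417704 -228.15807569  208.44968185] [-3.14154611e+00  9.09414350e-05 -3.97398652e-01]
```

View pics/c5.png

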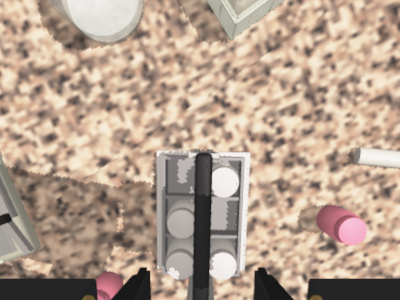

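The handle runs straight up the image at full-image x≈323, with its far end at y≈152. The white plate edges are at x≈277 and 369.

```bash
python3 - <<'E'
from h import *
im,c=load('w5.png')
m=(im.max(2)<60).astype(np.uint8); 
P=[]
for v in range(165,262,4):
    u=np.where(m[v,305:345])[0]+305; P.append((u.min()-.0,u.max()+1.0,v))
P=np.array(P)
for j,n in ((0,'L'),(1,'R')):
    A=np.array([onz(c,(p[j],p[2]),108)[:2] for p in P]); f=np.polyfit(A[:,0],A[:,1],1); print(n,'yaw',np.degrees(np.arctan(f[0])),'y at 437',np.polyval(f,437),'resid',np.std(A[:,1]-np.polyval(f,A[:,0])),A[0],P[0])
v=[r for r in range(140,180) if m[r,315:330].sum()>8][0]; print('top row',v,onz(c,(323,v),108), onz(c,(323,v),92))
# plate edges at z=6
g=cv2.cvtColor(im,cv2.COLOR_BGR2GRAY); e=cv2.Canny(g,60,150); r=np.zeros_like(e); r[140:275,265:385]=e[140:275,265:385]
for L in cv2.HoughLinesP(r,1,np.pi/360,35,minLineLength=45,maxLineGap=8)[:,0]:
    a=onz(c,L[:2],6);b=onz(c,L[2:],6);d=b-a
    print(L,np.round(a[:2],1),np.round(b[:2],1),round(np.degrees(np.arctan2(d[1],d[0])),2))
E
```

```text
L yaw -24.047487980076912 y at 437 -225.25921906752504 resid 0.24832937922111434 [ 483.90974179 -246.51974312] [316. 332. 165.]
R yaw -23.753240987197692 y at 437 -237.5425058942079 resid 0.2663151735585022 [ 479.70808101 -256.5069237 ] [316. 332. 165.]
top row 154 [ 488.78067173 -253.70619346  108.        ] [ 488.48185197 -253.63693528   92.        ]
[312 274 314 149] [ 383.3 -197.9] [ 494.3 -247.3] -24.03
[329 274 332 144] [ 376.8 -213.5] [ 492.  -264.4] -23.83
[359 274 365 140] [ 365.2 -241.1] [ 483.5 -293.8] -23.99
[356 269 360 185] [ 371.2 -240.3] [ 446.9 -274.4] -24.26
[285 214 285 147] [ 449.1 -197.8] [ 506.3 -223.4] -24.07
[281 274 281 190] [ 395.3 -169.4] [ 471.6 -203.7] -24.21
[287 259 287 186] [ 407.2 -181.2] [ 472.8 -210.5] -24.01
[281 152 351 152] [ 503.6 -218.1] [ 478.5 -277.9] -112.82
[366 236 369 169] [ 398.7 -261.7] [ 457.5 -287.6] -23.81
[354 259 357 188] [ 381.6 -242.3] [ 445.4 -270.8] -24.04
[279 145 333 150] [ 510.1 -219. ] [ 486.6 -263.2] -117.97
[273 211 273 148] [ 456.2 -188.4] [ 509.8 -212.8] -24.48
[324 150 373 185] [ 489.9 -255.5] [ 442.2 -285.7] -147.63
```

Request:
step_arm:
  plan:
    - [[2.5,1.5,30,1.2,0],[2.5,1.5,65,1.2,0],[2.5,1.5,95,1.2,0],[2.5,1.5,115,1.2,0],[2.5,1.5,126,1.2,0],[2.5,1.5,126,1.2,0],[2.5,1.5,126,1.2,-1],[2.5,1.5,126,1.2,-1]]

```text
t: 5.73
eef_pos: [436.6, -229.6, 83.6]
tcp_rot: [3.141, -0.001, -0.416]
ft_force: [-0.1, 0.3, -1.1]
opening: 0.412
grip_force: 0.0
```

Request:
step_arm:
  plan:
    - [[0,0,0,0,-1],[0,0,0,0,-1],[0,0,0,0,-1],[0,0,0,0,-1],[0,0,0,0,-1]]

```text
t: 6.15
eef_pos: [436.3, -230.1, 83.0]
tcp_rot: [3.141, -0.001, -0.417]
ft_force: [-0.4, 0.2, 4.7]
opening: 0.124
grip_force: 30.0
```

Request:
step_arm:
  plan:
    - [[0,0,-5,0,-1],[0,0,-13,0,-1],[0,0,-26,0,-1],[0,0,-41,0,-1],[0,0,-56,0,-1],[0,0,-70,0,-1],[0,0,-80,0,-1],[0,0,-85,0,-1]]

```text
t: 6.82
eef_pos: [436.3, -230.1, 169.3]
tcp_rot: [3.141, -0.002, -0.417]
ft_force: [-0.0, 0.3, -4.2]
opening: 0.127
grip_force: 30.0
```

Request:
step_arm:
  plan:
    - [[0,0,0,0,-1]]

```text
t: 6.9
eef_pos: [436.3, -230.1, 168.8]
tcp_rot: [3.141, -0.002, -0.417]
ft_force: [0.2, 0.1, -4.3]
opening: 0.123
grip_force: 30.0
```

Request:
step_arm:
  plan:
    - [[-2,-4,0,-0.4,-1],[-8,-13,0,-1.4,-1],[-15,-27,0,-2.8,-1],[-25,-44,0,-4.6,-1],[-35,-61,0,-6.4,-1],[-45,-79,0,-8.2,-1],[-55,-96,0,-10,-1],[-65,-113,0,-11.8,-1]]

```text
t: 7.57
eef_pos: [421.4, -98.5, 167.0]
tcp_rot: [-3.141, 0.002, -0.208]
ft_force: [1.2, -0.1, -3.6]
opening: 0.125
grip_force: 30.0
```

Request:
step_arm:
  plan:
    - [[-6,-19,0,-1.8,-1],[-12,-38,0,-3.6,-1],[-18.5,-57,0,-5.5,-1],[-23,-71.5,0,-6.9,-1],[-26.5,-82,0,-7.9,-1],[-28,-86,0,-8.3,-1],[-28,-86,0,-8.3,-1],[-28,-86,0,-8.3,-1]]

```text
t: 8.23
eef_pos: [412.8, -10.2, 167.4]
tcp_rot: [3.141, 0.0, -0.065]
ft_force: [-0.4, -0.1, -2.5]
opening: 0.127
grip_force: 30.0
```

```bash
python3 - <<'E'
from h import *
im,c=snap('wrist','w6.png'); s=env.state(); print(s['eef_pos'],s['tcp_rot'],s['ft_force'],s['moment'])
cv2.imwrite('pics/c6.png',cv2.resize(im[60:300,150:450],None,fx=2.5,fy=2.5,interpolation=cv2.INTER_CUBIC))
E
```

```text
[412.90236416 -10.56247079 167.44448554] [ 3.14144665e+00  3.25121938e-04 -6.58260794e-02] [ 0.4294408  -0.67843421 -3.1877959 ] [-0.01058207  0.04569678 -0.0334964 ]
```

View pics/c6.png

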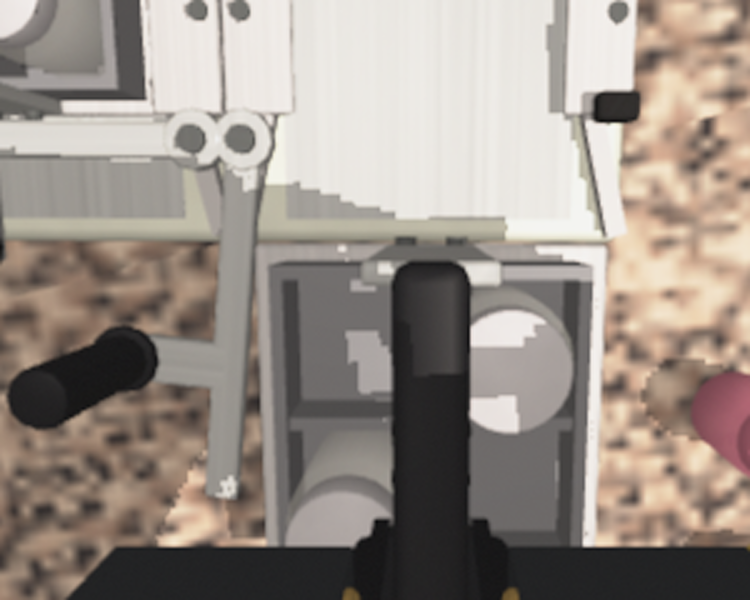

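The picture shows the carried tray, level, just before the bay. Plate front corners are at (253,160) and (392,157). Rail lip front ends are at (267,104) and (376,104). The bar is open along the left, clear of the tray.

```bash
python3 - <<'E'
from h import *
im,c=load('w6.png')
g=cv2.cvtColor(im,cv2.COLOR_BGR2GRAY).astype(int)
y=-.066; R=np.array([[np.cos(y),-np.sin(y)],[np.sin(y),np.cos(y)]])
T=np.array([412.9,-10.5])
def loc(uv,z): return R.T@(onz(c,uv,z)[:2]-T)
e=cv2.Canny(g.astype(np.uint8),40,120)
for z,name,roi in ((90,'plate',(155,280,248,400)),(38,'rails',(40,108,240,410))):
    a,b,p,q=roi; r=np.zeros_like(e); r[a:b,p:q]=e[a:b,p:q]
    for L in cv2.HoughLinesP(r,1,np.pi/360,25,minLineLength=30,maxLineGap=8)[:,0]:
        A=loc(L[:2],z);B=loc(L[2:],z);d=(B-A) if B[0]>A[0] else A-B; an=np.degrees(np.arctan2(d[1],d[0]))
        if abs(an)<4 or abs(abs(an)-90)<4: print(name,L,A.round(1),B.round(1),round(an,2))
for uv in ((256,155.5),(373,155.5)): pass
bh=cv2.morphologyEx(g.astype(np.uint8),cv2.MORPH_BLACKHAT,np.ones((11,11),np.uint8))
m=np.zeros(g.shape,np.uint8);m[0:125,215:410]=bh[0:125,215:410]>40
k,l,s,ct=cv2.connectedComponentsWithStats(m)
for i in range(1,k):
    if 25<s[i,4]<120 and abs(s[i,2]-s[i,3])<4: print(ct[i].round(1),loc(ct[i],38).round(1))
E
```

```text
plate [387 278 393 156] [-20.1 -43.3] [ 59.  -43.8] -0.35
plate [259 216 261 278] [21.4 40.1] [-20.2  40.2] -0.24
plate [250 155 394 156] [59.5 44.2] [ 59.  -44.4] 89.7
plate [250 164 382 164] [54.1 44.5] [ 54.2 -37.2] -89.91
plate [352 278 399 278] [-20.2 -20.1] [-20.1 -51.3] -89.92
plate [350 166 394 166] [ 52.9 -17.4] [ 53.  -44.7] -89.91
plate [262 173 265 259] [48.6 37.2] [-7.1 37.2] 0.06
plate [383 277 388 158] [-19.4 -40.7] [ 57.8 -40.8] -0.1
plate [252 158 254 226] [57.7 43.1] [14.9 43.5] -0.58
plate [381 196 382 158] [ 34.3 -37.3] [ 57.8 -37.1] 0.61
plate [306 237 306 157] [ 7.7 10.2] [58.3  9.8] -0.45
plate [350 172 391 172] [ 49.3 -17.5] [ 49.3 -43. ] -89.91
plate [338 234 338 173] [  9.7 -10.5] [ 48.6 -10.1] 0.64
plate [364 158 394 158] [ 57.8 -26. ] [ 57.8 -44.5] -89.91
plate [266 227 303 227] [14.3 35.8] [14.3 12. ] -89.92
plate [250 198 253 233] [33.  45.3] [10.3 44.3] 2.52
plate [373 266 373 223] [-11.8 -33.8] [ 17.  -32.9] 1.84
plate [379 249 381 197] [ -0.2 -37.3] [ 33.7 -37.4] -0.08
plate [346 272 393 272] [-16.  -16.1] [-15.9 -47.1] -89.92
plate [307 270 307 238] [-14.6   9.7] [7.1 9.5] -0.42
plate [264 166 311 166] [52.8 35.8] [52.9  6.7] -89.91
plate [248 278 292 278] [-20.3  48.9] [-20.2  19.7] -89.92
plate [395 246 395 211] [  1.8 -47.7] [ 24.8 -46.6] 2.6
plate [250 207 253 237] [27.2 45.6] [ 7.7 44.4] 3.31
plate [392 246 394 212] [  1.8 -45.7] [ 24.2 -46. ] -0.77
rails [403  95 405  43] [100.8 -58.4] [135.1 -58.1] 0.54
rails [264  40 266 106] [136.9  40.5] [93.1 40.5] 0.0
[243.1   2.3] [160.5  54. ]
[399.3   2.7] [160.4 -52.9]
[228.3  63.3] [121.7  66.3]
[245.1  63.6] [121.6  54.4]
[396.8  64.1] [121.4 -53. ]
[400.7 111.5] [ 89.4 -57.3]
```

Request:
step_arm:
  plan:
    - [[4,-0.7,3,0,-1],[11,-0.7,10,0,-1],[18,-0.7,20,0,-1],[22,-0.7,31,0,-1],[23,-0.7,42,0,-1],[23,-0.7,50,0,-1],[23,-0.7,55,0,-1],[23,-0.7,56,0,-1]]

```text
t: 8.95
eef_pos: [435.8, -11.3, 110.6]
tcp_rot: [-3.142, 0.002, -0.066]
ft_force: [0.3, -0.2, -4.0]
opening: 0.127
grip_force: 30.0
```

Request:
step_arm:
  plan:
    - [[0,0,0.7,0,-1],[0,0,1.4,0,-1],[0,0,1.4,0,-1],[0,0,1.4,0,-1]]

```text
t: 9.28
eef_pos: [436.1, -11.2, 110.6]
tcp_rot: [3.141, -0.001, -0.066]
ft_force: [0.3, -0.2, -4.7]
opening: 0.124
grip_force: 30.0
```

Request:
step_arm:
  plan:
    - [[0,0,0.7,0,-1],[0,0,1.4,0,-1],[0,0,1.4,0,-1],[0,0,1.4,0,-1]]

```text
t: 9.62
eef_pos: [436.0, -11.2, 108.9]
tcp_rot: [3.141, -0.0, -0.066]
ft_force: [0.1, 0.1, -3.7]
opening: 0.125
grip_force: 30.0
```

Request:
step_arm:
  plan:
    - [[0,0,0.5,0,-1],[0,0,1,0,-1],[0,0,1,0,-1],[0,0,1,0,-1]]

```text
t: 9.95
eef_pos: [436.0, -11.2, 107.8]
tcp_rot: [3.142, 0.0, -0.066]
ft_force: [-0.3, 0.0, -3.3]
opening: 0.122
grip_force: 30.0
```

Request:
step_arm:
  plan:
    - [[0,0,0.5,0,-1],[0,0,1,0,-1],[0,0,1,0,-1],[0,0,1,0,-1]]

```text
t: 10.28
eef_pos: [435.9, -11.2, 107.0]
tcp_rot: [3.141, -0.0, -0.066]
ft_force: [-2.2, -1.8, 3.2]
opening: 0.122
grip_force: 30.0
```

Request:
step_arm:
  plan:
    - [[0,0,-1.5,0,-1],[0,0,-1.5,0,-1],[4,0,-1.5,0,-1],[9,0,-1.5,0,-1],[14,0,-1.5,0,-1],[19,0,-1.5,0,-1],[24,0,-1.5,0,-1],[27,0,-1.5,0,-1]]

```text
t: 10.95
eef_pos: [463.8, -13.0, 108.2]
tcp_rot: [3.141, -0.0, -0.066]
ft_force: [0.1, -0.6, -3.5]
opening: 0.124
grip_force: 30.0
```

No contact force so far and the leading end is already under the lips, so I'll keep sliding.

Request:
step_arm:
  plan:
    - [[5,0,0,0,-1],[12,0,0,0,-1],[19,0,0,0,-1],[26,0,0,0,-1],[33,0,0,0,-1],[40,0,0,0,-1],[46,0,0,0,-1],[50,0,0,0,-1]]

```text
t: 11.62
eef_pos: [513.7, -16.3, 108.3]
tcp_rot: [3.141, -0.0, -0.066]
ft_force: [-1.0, -0.7, -3.7]
opening: 0.126
grip_force: 30.0
```

Request:
step_arm:
  plan:
    - [[5,0,0,0,-1],[11,0,0,0,-1],[17,0,0,0,-1],[23,0,0,0,-1],[29,0,0,0,-1],[35,0,0,0,-1],[40,0,0,0,-1],[42,0,0,0,-1]]

```text
t: 12.28
eef_pos: [555.6, -19.1, 108.3]
tcp_rot: [3.141, -0.0, -0.066]
ft_force: [0.1, 0.8, -3.6]
opening: 0.124
grip_force: 30.0
```

Request:
step_arm:
  plan:
    - [[2,0,0,0,-1],[4,0,0,0,-1],[6,0,0,0,-1],[7,0,0,0,-1],[7,0,0,0,-1]]

```text
t: 12.7
eef_pos: [561.9, -19.5, 108.4]
tcp_rot: [3.141, -0.0, -0.066]
ft_force: [-0.1, 0.2, -4.2]
opening: 0.12
grip_force: 30.0
```

Request:
step_arm:
  plan:
    - [[0.7,0,0,0,-1],[1.4,0,0,0,-1],[2,0,0,0,-1],[2,0,0,0,-1]]

```text
t: 13.03
eef_pos: [563.8, -19.6, 108.3]
tcp_rot: [3.141, -0.0, -0.066]
ft_force: [-0.5, -0.6, -3.1]
opening: 0.124
grip_force: 30.0
```

Request:
step_arm:
  plan:
    - [[0.7,0,0,0,-1],[1.4,0,0,0,-1],[2,0,0,0,-1],[2,0,0,0,-1]]

```text
t: 13.37
eef_pos: [564.8, -19.6, 108.2]
tcp_rot: [-3.142, 0.002, -0.066]
ft_force: [-5.0, -0.0, -0.6]
opening: 0.124
grip_force: 30.0
```

Request:
step_arm:
  plan:
    - [[0.5,0,0.6,0,-1],[0.5,0,1.2,0,-1],[1.2,0,1.2,0,-1],[1.2,0,1.2,0,-1],[1.2,0,1.2,0,-1]]

```text
t: 13.78
eef_pos: [565.0, -19.6, 107.6]
tcp_rot: [3.142, 0.004, -0.066]
ft_force: [-12.4, -1.2, 10.2]
opening: 0.123
grip_force: 30.0
```

Request:
step_arm:
  plan:
    - [[0.5,0,0.8,0,-0.9],[0.5,0,0.8,0,-0.5],[0.5,0,0.8,0,-0.2],[0.5,0,0.8,0,0],[0.5,0,-5,0,0],[0.5,0,-35,0,0],[0.5,0,-72,0,0],[0.5,0,-110,0,0]]

```text
t: 14.45
eef_pos: [567.1, -19.8, 218.3]
tcp_rot: [-3.142, 0.001, -0.066]
ft_force: [0.5, -0.1, -0.3]
opening: 0.49
grip_force: 0.0
```

Request:
step_arm:
  plan:
    - [[-15,-10,0,0,-0.3],[-40,-27,0,0,-0.3],[-70,-48,0,0,-0.3],[-100,-68,0,0,-0.3],[-122,-83,20,0,-0.3],[-132,-90,55,0,-0.3],[-132,-90,78,0,-0.3],[-132,-90,78,0,-0.3]]

```text
t: 15.12
eef_pos: [439.8, 79.1, 136.7]
tcp_rot: [3.141, 0.005, -0.065]
ft_force: [1.3, 0.6, -0.2]
opening: 0.349
grip_force: 0.0
```

```bash
python3 - <<'E'
from h import *
im,c=snap('wrist','w7.png'); s=env.state(); print(s['eef_pos'],s['tcp_rot'],s['opening'])
cv2.imwrite('pics/c7.png',im[:300])
E
```

```text
[441.14839958  78.80545639 138.45893677] [ 3.14122715e+00  2.74011989e-03 -6.52320766e-02] 0.3506074101615612
```

View pics/c7.png

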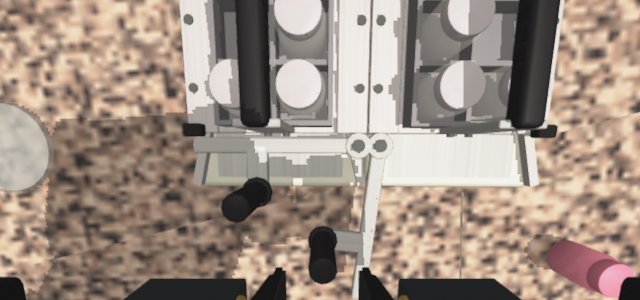

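The tray sits home, level with the locked one. The knob (322,270) is centred between the fingers at 278 and 365.

Request:
step_arm:
  plan:
    - [[0,0,20,0,-0.3],[0,0,45,0,-0.3],[0,0,59,0,-0.3],[0,0,59,0,-0.3],[0,0,59,0,-1],[0,0,59,0,-1],[0,0,59,0,-1],[0,0,59,0,-1]]

```text
t: 15.83
eef_pos: [442.3, 78.6, 81.3]
tcp_rot: [-3.141, -0.002, -0.066]
ft_force: [-0.4, 0.0, 4.9]
opening: 0.149
grip_force: 30.0
```

Request:
step_arm:
  plan:
    - [[0,0,0,0,-1],[0,0,0,0,-1]]

```text
t: 16.0
eef_pos: [442.3, 78.6, 81.2]
tcp_rot: [-3.142, -0.002, -0.066]
ft_force: [-0.5, -0.7, 7.8]
opening: 0.15
grip_force: 30.0
```

Request:
step_arm:
  plan:
    - [[-4,8,0,0,-1],[-8,21,0,0,-1],[-9.5,38.5,0,0,-1],[-7,57.5,0,0,-1],[0.5,74.5,0,0,-1],[12,89.5,0,0,-1],[24,99,0,0,-1],[30.5,103,0,0,-1]]

```text
t: 16.67
eef_pos: [466.2, -26.7, 81.0]
tcp_rot: [-3.141, -0.001, -0.067]
ft_force: [-20.4, 26.8, 13.9]
opening: 0.151
grip_force: 30.0
```

Request:
step_arm:
  plan:
    - [[1.5,0.5,0,0,-1],[3,1,0,0,-1],[3,1,0,0,-1],[3,1,0,0,-1]]

```text
t: 17.0
eef_pos: [466.2, -26.4, 81.1]
tcp_rot: [-3.14, 0.004, -0.066]
ft_force: [-11.5, 6.9, 16.6]
opening: 0.153
grip_force: 30.0
```

Request:
step_arm:
  plan:
    - [[2,0,-0.5,0,-0.7],[2,0,-1,0,-0.3],[2,0,-1,0,-0.3],[2,0,-10,0,-0.3],[2,0,-30,0,-0.3],[2,0,-50,0,-0.3],[2,0,-58,0,-0.3],[2,0,-58,0,-0.3]]

```text
t: 17.67
eef_pos: [471.2, -27.7, 140.1]
tcp_rot: [3.141, -0.004, -0.066]
ft_force: [-0.4, -0.2, -0.1]
opening: 0.352
grip_force: 0.0
```

```bash
python3 - <<'E'
from h import *
im,c=snap('wrist','w8.png'); s=env.state(); print(s['eef_pos'],s['tcp_rot'],s['opening'],s['ft_force'])
cv2.imwrite('pics/c8.png',cv2.resize(im[120:300,160:460],None,fx=2.6,fy=2.6,interpolation=cv2.INTER_CUBIC))
E
```

```text
[470.64308776 -27.5809763  138.89009085] [ 3.14115713e+00 -2.38187194e-03 -6.57319532e-02] 0.35053846357723145 [ 0.77367766 -0.2949599  -0.14925424]
```

View pics/c8.png

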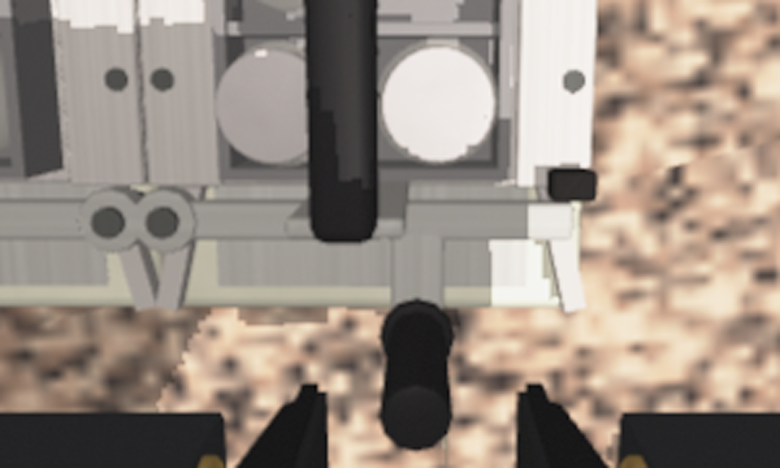

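The bar lies straight across the front (crop y≈205–238), its end against the black catch at (572,185), and all vials in view are standing. I'll check the bar angle numerically.

```bash
python3 - <<'E'
from h import *
im,c=load('w8.png'); g=cv2.cvtColor(im,cv2.COLOR_BGR2GRAY)
e=cv2.Canny(g,30,90); r=np.zeros_like(e); r[185:240,232:385]=e[185:240,232:385]
for L in cv2.HoughLinesP(r,1,np.pi/720,30,minLineLength=35,maxLineGap=40)[:,0]:
    a=onz(c,L[:2],46.5);b=onz(c,L[2:],46.5);d=b-a;an=np.degrees(np.arctan2(d[1],d[0]))
    if abs(an+93.8)<6: print(L,round(an,2),a[:2].round(1))
def sub(u,v):
    w=255-g[v-6:v+7,u-6:u+7].astype(float); w=np.clip(w-120,0,None); y,x=np.mgrid[v-6:v+7,u-6:u+7]; return ((w*x).sum()/w.sum(),(w*y).sum()/w.sum())
a=onz(c,(160+162/2.6,120+79/2.6),38);b=onz(c,(160+573/2.6,120+80/2.6),38);d=b-a
print('screws',np.degrees(np.arctan2(d[1],d[0])),a,b,'knob',onz(c,(160+416/2.6,120+417/2.6),116.5),'pivot',onz(c,(160+162/2.6,120+222/2.6),48))
E
```

```text
[232 198 383 198] -93.73 [506.5  30.3]
[232 212 382 212] -93.73 [497.   31.4]
[234 196 371 196] -93.73 [507.8  28.8]
[232 237 376 237] -93.74 [479.7  33.4]
[232 230 384 230] -93.74 [484.6  32.9]
[233 192 370 188] -92.06 [510.5  29.1]
[233 210 382 210] -93.73 [498.3  30.6]
[242 236 376 236] -93.74 [480.   26.5]
[232 190 333 185] -90.91 [511.8  29.6]
[241 239 382 239] -93.74 [477.9  27.4]
[244 238 384 238] -93.74 [478.5  25.3]
[261 185 370 190] -96.35 [513.9   9.9]
screws -93.86020872861855 [538.0705327   35.02902881  38.        ] [530.87322615 -71.63648657  38.        ] knob [468.6016085  -26.85682811 116.5       ] pivot [502.13876413  37.00167805  48.        ]
```

Request:
step_arm:
  plan:
    - [[0,0,-20,0,-0.3],[0,0,-50,0,-0.3],[0,0,-75,0,-0.3],[0,0,-80,0,-0.3],[0,0,-80,0,-0.3]]

```text
t: 18.13
eef_pos: [470.6, -27.5, 218.6]
tcp_rot: [3.141, -0.002, -0.066]
ft_force: [-0.2, -0.8, -0.5]
opening: 0.348
grip_force: 0.0
```

```bash
python3 -c "
from cell import env
print(env.job_done())"
```

```text
the job is handed in; nothing more can be done
None
```

The tray is home against its stop in the empty bay, the retaining bar measures fully shut, the vials in view are standing, and I handed the job in at about 18 s.

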